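# Load the shell-drying chest under its propped lid and start it

### The job

Open the lid of the drying chest all the way, swing up the stay on its right side, and bring the lid forward so that it rests on the stay. Then put every shell carrier from the board flat on the floor of the chest, side by side and the same way up. When all are in, start the dryer by pressing the round key, then the square key, then the bar key, one at a time and each fully down, leaving the lid propped and the other things on the table where they are.

Things in the scene. Friction and masses are not known exactly. Their poses are not given: they have to be found in the camera images.
- chest_c (a point): centre of the inside floor of the fixed grey drying chest (outside 180 mm deep along its x, 320 mm wide along its y, 80 mm high; walls 8 mm; the metal floor is 20 mm above the table, so the walls rise 60 mm above it). Chest x points away from the robot to the hinge side, y to the left, z up; its other points share these axes when lid and stay are shut. The chest is turned a little.
- lid_hinge (a point): middle of the lid's hinge line, at the top of the chest's far wall, 80 mm above the table; the hinge line runs along the chest's y
- lid_handle (a point): middle of the lid's round steel handle bar (12 mm thick, 120 mm long, parallel to the hinge line, with a bracket at each end leaving 106 mm free). It stands 38 mm clear of the lid's front edge, in the plane of the lid, 218 mm from the hinge line and 5 mm above it when shut.
- lid (a joint): angle of the lid, rad: 0 shut, growing as its front edge rises, 1.8 at its stop leaning back. Clear lid with a grey rim, 10 mm thick, 340 mm wide, about 0.5 kg, on a damped hinge: it sinks shut when let go below about 1.55 and leans back by itself against the stop above that. Resting on the raised stay it reads about 1.36.
- stay_pivot (a point): pivot of the stay, on the outside of the chest's right-hand (-y) wall, 70 mm above the table and 37 mm in front of the hinge line, 166 mm to the right of the chest's middle; its axis runs along the chest's x
- stay_grip (a point): point on the stay 125 mm from its pivot, on its centre line, where it can be pinched. The stay is a flat steel bar 150 mm long, 14 mm wide (along the chest's x), 10 mm thick, folded out sideways to the right.
- stay (a joint): angle of the stay, rad: 0 lying level out to the right, growing as its tip is swung up and over; 1.57 upright, 1.72 at its stop leaning a little in over the chest. A light friction pivot (0.07 N m) keeps it where it is left. At the stop its tip stands under the lid's right rim.
- key_round_top (a point): The three keys stand on a white control box (75 x 170 x 40 mm, fixed, to the right of the chest) in a row 50 mm apart along the box's length, in an order that changes from start to start. This is the top centre of the round key (28 mm across), 62 mm above the table.
- key_square_top (a point): top centre of the square key (26 x 26 mm), same height
- key_bar_top (a point): top centre of the narrow bar-shaped key (44 x 13 mm, long across the box), same height
- key_round (a joint): how far this key is pressed in, m: 0 up, 0.006 fully down; a spring returns it; 4.5 N presses it fully down
- key_square (a joint): how far this key is pressed in, m: 0 up, 0.006 fully down; a spring returns it; 4.5 N presses it fully down
- key_bar (a joint): how far this key is pressed in, m: 0 up, 0.006 fully down; a spring returns it; 4.5 N presses it fully down
- carrier0_grip (a point): centre of the wooden grip block of a carrier, 27 mm above its underside. A carrier is a plywood slip 110 mm long (its x) x 54 mm wide (its y) x 10 mm thick with two milky shell discs glued on and between them an upright block 32 mm long (x) x 16 mm wide (y), its top 42 mm above the underside; 60 to 130 g. Carriers lie on a fixed wooden board 8 mm thick. There are two to four; None if absent.
- carrier1_grip (a point): the same for another carrier (None if absent)
- carrier2_grip (a point): the same for another carrier (None if absent)
- carrier3_grip (a point): the same for another carrier (None if absent)
Mind the look-alikes: they are no part of the job. What is shaped like the part that bears carrier2_grip but orange is not meant.

How it is judged:
By the outcome, as a careful person would: the job done as asked, in the order asked, and still so for the second after the job is handed in, with the robot touching nothing.
Of carrier0, carrier1, carrier2, carrier3 only 2 to 4 are there at a start; the rules pass over those that are not, and their reading is None.
At some moment in a run one of carrier0, carrier1, carrier2, carrier3 may be knocked a few centimetres aside while the robot is not near it.
Once in a run the grip may slacken for a moment while it holds something.
It also fails if it takes over 210 s, if anything falls off the work surface, if the arm or the gripper's body presses on something with over 40 N, if the wrist force passes 120 N, or if a joint passes its speed limit or range.

### The arm

A 7-joint arm with a two-finger parallel gripper is mounted at the origin on the work surface. World frame = base frame: x ahead of the robot, y to its left, z up, the work surface at z = 0. Lengths are in m, angles in rad, forces in N, time in s.
With the tool pointing down it reaches from about 0.375 to 0.925 m from the base axis. Payload 3.1 kg.
Tool frame: the origin (TCP) lies midway between the tips of the shut fingers; the grasp point (between the pads) lies 19 mm behind it; z points along the fingers, y is the line along which they close (so a half turn about z gives the same grasp; the last joint's range is limited). The gripper opens to 85 mm and grips with 20 to 120 N. Pads are 22 mm wide; open, the fingers measure 114 mm over their backs; the gripper's body (76 mm by 85 mm) begins 54 mm behind the grasp point. The pads swing forward as they close: fully open they stand 13 mm farther back than shut.
Start: joints at [1.241, 0.383, 0.044, 1.598, -0.018, 1.161, -0.05], TCP at [0.149, -0.633, 0.231] pointing down, gripper open.
Joint ranges: [-2.61, 2.61], [-0.41, 2.15], [-1.48, 1.57], [0, 2.5], [-1.57, 4.71], [0.05, 1.97], [-2.85, 2.85]. Speed limits (rad/s): [2.79, 2.79, 3.14, 3.14, 3.14, 3.14, 3.14].

### API

Orientations are given as a unit quaternion [x, y, z, w].
In Python, from bench import robot, read_camera, camera_model gives the robot as it stands.
- The arm moves only by the tool carry_out, never from a script. Its argument "motion" is a list that holds one entry, the list of rows, each a list of 7 numbers: the shift along the tool's x, y, z in m, then the turn, a rotation vector about the tool's x, y, z in rad, then the opening, from 0 (shut) to 1 (fully open). A call has 1 to 10 rows; each row is the pose to reach, as a shift and turn from the pose commanded when the call began, along the tool's axes at that moment; what a row does not reach only later rows make up. A row lasts 1/8 s, in which the tool goes at most 62.5 mm and 10.7 degrees, less where a joint would pass 70% of its speed; a pose out of reach is approached as far as the arm can. A call with a gripper value outside its range is refused whole. The fingers move at their own pace and stop on an object; the grip force is fixed at half the most. Time passes only in rows, so rows that repeat a pose let the fingers close. It gives the time, the measured TCP pose, the force, the opening and the grip force at its end, in the units of the state.
- robot.sense(): the state, without advancing time (a new reading comes with each control period).
- read_camera(name): name is "side" or "top"; returns the picture (480x640x3 uint8, red, green, blue); there is no depth.
- camera_model(name): a dict with "mtx" (3x3 intrinsics, pixels), "xyz" and "attitude" of the camera in the world. Camera axes: x right, y up, looking along -z (the intrinsics and any distortion apply to the point x, -y, -z); pixel columns grow to the right and rows downward; lengths in m; the calibration is good to about 2 mm. A picture is of the moment at which its call begins. camera_model takes no time and is no camera call.
- robot.finish_job(): hands the job in; it is judged then, once.
The state is a dict: "clock": time; "joint_pos": joint angles; "qd": joint speeds; "effort": joint torques, N m; "tool_pos": TCP position; "tool_rot": TCP orientation; "force": force on the tool from outside, world axes, zero at the start; "wrist_torque": the same for the moment, N m; "width": finger opening in m; "grip_force": force on a finger pad.
Only numpy, scipy, OpenCV 4.12 (cv2) and the standard library are available. Lean on these libraries where they do the work, as an engineer would, in place of code of your own. Each camera call takes 0.05 s, during which the arm holds its last target. There are 200 camera calls.

## Working session

There is one attempt and no reset: what is moved stays moved. The work goes in short steps, Python scripts to look and compute and a tool call to move; the robot and the scene stay as the last step left them, time stands still between calls to the robot, and variables do not carry over. Pictures are saved under pics/ and viewed, at most 16 in all, crops included, and the job is handed in when it is done.

Besides the shell and the picture viewer there is one more tool, called after ">>>" by a JSON object that holds its "op" and its "data". carry_out: Moves the arm, as the interface text tells. Its arguments: {"type":"object","properties":{"motion":{"type":"array"}},"required":["motion"]}

```bash
ls; mkdir -p pics; cat > h.py <<'E'
import numpy as np, cv2
from scipy.spatial.transform import Rotation as R
from bench import robot, read_camera, camera_model
def snap(name,fn):
    im=read_camera(name); cv2.imwrite('pics/'+fn,im[:,:,::-1]); return im
E
python3 - <<'E'
from h import *
print(robot.sense())
for n in('top','side'): print(n,camera_model(n)); snap(n,n+'0.png')
E
```

```text
pics
{'clock': 0.0, 'joint_pos': array([ 1.24117766,  0.38386955,  0.04382863,  1.59959533, -0.01791393,
        1.16120881, -0.04986633]), 'qd': array([-2.83483452e-04,  1.20060355e-03,  1.49881018e-03,  1.02519183e-03,
        2.86134202e-05,  3.90119609e-04,  1.97322782e-03]), 'effort': array([-3.55595762e-05, -4.33464289e+01,  1.02476981e+00, -2.49514997e+01,
        1.05929156e-02,  1.13813742e-02, -1.55845214e-06]), 'tool_pos': array([ 0.14911632, -0.63167937,  0.22985487]), 'tool_rot': array([ 9.93282629e-01,  1.15705708e-01, -2.20425914e-04, -1.32611930e-03]), 'force': array([0.59286941, 0.47201335, 0.28359808]), 'wrist_torque': array([ 0.00288572, -0.00301542, -0.02267643]), 'grip_force': 0.0, 'width': 0.08520906197963934}
top {'mtx': array([[552.49340702,   0.        , 315.8937326 ],
       [  0.        , 552.49340702, 236.48879587],
       [  0.        ,   0.        ,   1.        ]]), 'xyz': array([ 0.30320362, -0.16580577,  1.09709712]), 'attitude': array([ 0.05051501, -0.04699618, -0.70423181,  0.70660961])}
side {'mtx': array([[520.46099803,   0.        , 313.39828208],
       [  0.        , 520.46099803, 230.16447758],
       [  0.        ,   0.        ,   1.        ]]), 'xyz': array([0.05544941, 0.62233813, 0.70040662]), 'attitude': array([-0.09523586,  0.44655043,  0.86741414, -0.19777652])}
```

View pics/top0.png

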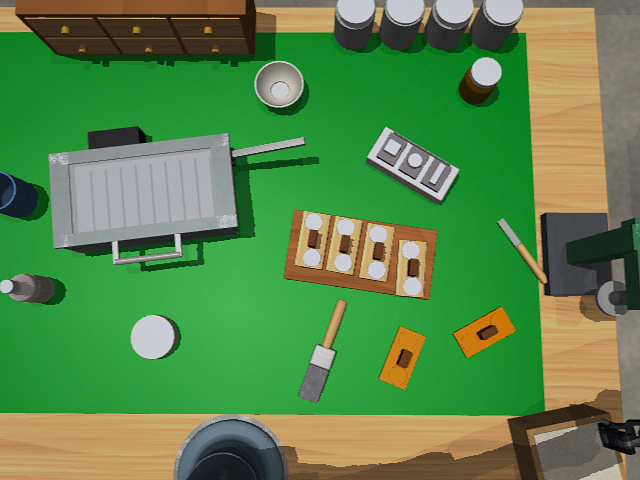

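View pics/side0.png

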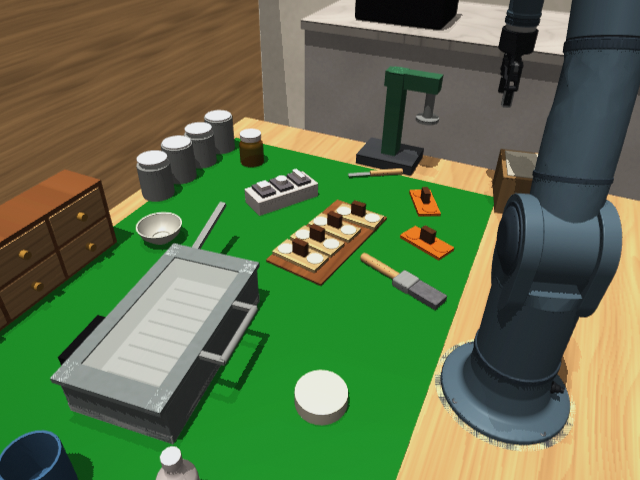

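Top view: chest at about (145,190) with its handle at (150,255) and the stay at (232,155)-(304,141). The control box shows square (393,147), round (414,160) and bar (436,173) keys. There are four carriers with white discs on the brown board at (313,240), (345,244), (378,251) and (412,267). Two orange look-alikes lie at (403,358) and (485,332), off the board, so they aren't meant. Next I'll measure and make one confirming crop.

```bash
cat >> h.py <<'E'
M={n:camera_model(n) for n in('top','side')}
def ray(n,uv,z):
    m=M[n];K=m['mtx'];u,v=uv
    d=R.from_quat(m['attitude']).apply([(u-K[0,2])/K[0,0],-(v-K[1,2])/K[1,1],-1])
    return m['xyz']+d*(z-m['xyz'][2])/d[2]
def proj(n,p):
    m=M[n];K=m['mtx'];c=R.from_quat(m['attitude']).inv().apply(np.asarray(p)-m['xyz'])
    return np.array([K[0,2]-K[0,0]*c[0]/c[2],K[1,2]+K[1,1]*c[1]/c[2]])
def blobs(mask,lo,hi):
    n,l,s,c=cv2.connectedComponentsWithStats(mask.astype(np.uint8))
    return [(c[i],s[i,4],(l==i)) for i in range(1,n) if lo<=s[i,4]<=hi]
def rect(mask):
    return cv2.minAreaRect(np.argwhere(mask)[:,::-1].astype(np.float32))
def carriers(im):
    hsv=cv2.cvtColor(im,cv2.COLOR_RGB2HSV).astype(int);H,S,V=hsv[...,0],hsv[...,1],hsv[...,2]
    return (im.min(2)>185), (V<110)&(im[...,0]>im[...,1]+8)
E
python3 - <<'E'
from h import *
im=cv2.imread('pics/top0.png')[:,:,::-1].copy()
w,b=carriers(im)
roi=np.zeros(w.shape,bool);roi[205:305,280:440]=1
print('discs');
for c,a,m in blobs(w&roi,60,900): print(c.round(1),a,ray('top',c,.022).round(4))
print('blocks')
for c,a,m in blobs(b&roi,40,900): print(c.round(1),a,ray('top',c,.05).round(4))
roi[:]=0;roi[125:205,364:462]=1
print('keys')
for c,a,m in blobs(w&roi,30,1500):
  print(c.round(1),a,ray('top',c,.062).round(4), rect(m)[1:])
hsv=cv2.cvtColor(im,cv2.COLOR_RGB2HSV).astype(int)
ng=~((hsv[...,0]>45)&(hsv[...,0]<75)&(hsv[...,1]>120))
roi[:]=0;roi[120:275,40:320]=1
g=ng&roi&(hsv[...,2]>70)
cv2.imwrite('pics/mask.png',cv2.resize(np.hstack([g[110:290,40:330]*255]).astype(np.uint8),None,fx=2,fy=2))
crop=im[110:290,40:440]
cv2.imwrite('pics/c1.png',np.vstack([cv2.resize(im[120:280,40:306],None,fx=3,fy=3,interpolation=2)[:,:,::-1]]))
cv2.imwrite('pics/c2.png',cv2.resize(im[120:310,275:465],None,fx=3,fy=3,interpolation=2)[:,:,::-1])
E
```

```text
discs
[313.3 221.4] 211 [ 0.4825 -0.1549  0.022 ]
[345.2 226.6] 222 [ 0.4723 -0.2178  0.022 ]
[377.6 233.7] 221 [ 0.4585 -0.2814  0.022 ]
[410.1 249.9] 228 [ 0.4266 -0.3446  0.022 ]
[311.2 257.3] 231 [ 0.4115 -0.1511  0.022 ]
[342.5 262.3] 231 [ 0.4019 -0.2123  0.022 ]
[376.1 269.6] 229 [ 0.3877 -0.2776  0.022 ]
[411.8 286. ] 244 [ 0.3561 -0.3464  0.022 ]
blocks
[313.  238.5] 143 [ 0.4446 -0.1548  0.05  ]
[344.7 244. ] 150 [ 0.4343 -0.2154  0.05  ]
[378.3 250.7] 168 [ 0.4216 -0.2794  0.05  ]
[412.9 267.5] 190 [ 0.3897 -0.3445  0.05  ]
keys
[410.3 166.5] 908 [ 0.5834 -0.3415  0.062 ] ((84.9765853881836, 35.13650131225586), 30.465545654296875)
[392.4 146.5] 144 [ 0.6231 -0.3076  0.062 ] ((11.833402633666992, 11.833402633666992), 30.963754653930664)
[414.8 159.8] 128 [ 0.5968 -0.3504  0.062 ] ((12.0, 12.0), 90.0)
[437.2 172.8] 117 [ 0.5711 -0.3929  0.062 ] ((5.316455841064453, 21.09432601928711), 30.963756561279297)
```

View pics/c1.png

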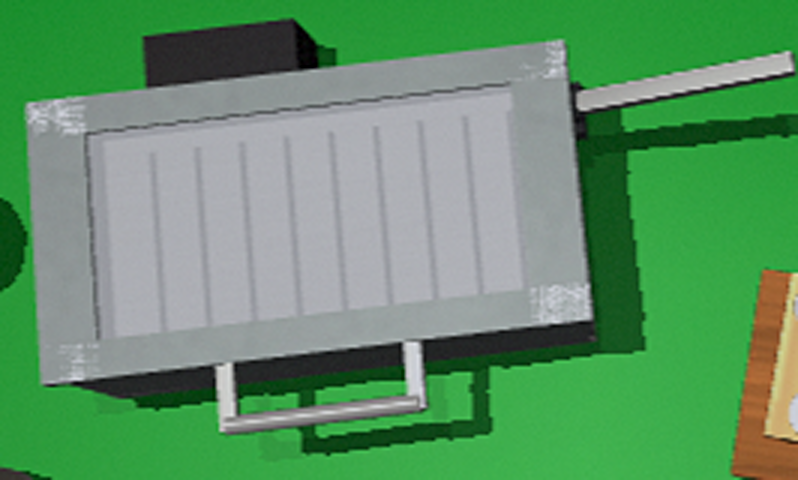

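View pics/c2.png

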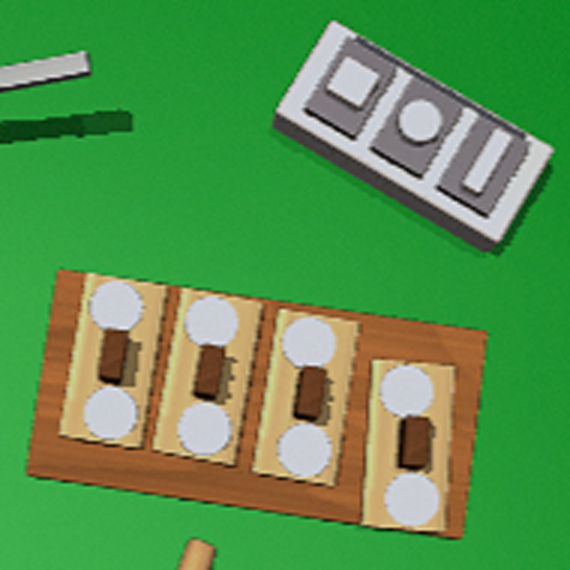

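The crops confirm it. The lid corners are at (48,154), (228,133), (237,227) and (54,248), and the handle runs (114,262)-(181,254). Four plywood carriers with milky discs lie on the board. The keys from upper left are square, round and bar.

```bash
python3 - <<'E'
from h import *
f=lambda x,y,z:ray('top',(x/3+40,y/3+120),z)
C=[f(*p,.09) for p in [(25,102),(565,40),(592,320),(43,384)]]
for i in range(4): print(C[i].round(4), 'edge',np.linalg.norm(C[i]-C[(i+1)%4]).round(4))
yv=(C[0]-C[1])+(C[3]-C[2]); print('yaw',np.arctan2(-yv[0],yv[1]))
xv=(C[0]-C[3])+(C[1]-C[2]); print('yawx',np.arctan2(xv[1],xv[0]), 'ctr',np.mean(C,0))
h=[f(222,422,.085),f(422,403,.085)]; print('handle',h,np.mean(h,0),np.linalg.norm(h[0]-h[1]))
s=[f(578,99,.075),f(790,62,.075)]; print('stay',s,np.linalg.norm(s[0]-s[1]), np.arctan2(-(s[0]-s[1])[0],(s[0]-s[1])[1]))
# check in side
print([proj('side',p).round(0) for p in C+h+s])
E
```

```text
[0.5984 0.3441 0.09  ] edge 0.3408
[0.6395 0.0058 0.09  ] edge 0.1798
[ 0.4609 -0.0154  0.09  ] edge 0.3383
[0.4202 0.3205 0.09  ] edge 0.1797
yaw 0.12069686920650377
yawx 0.12495876966194083 ctr [0.52977435 0.16372278 0.09      ]
handle [array([0.39768934, 0.21112803, 0.085     ]), array([0.409803  , 0.08865592, 0.085     ])] [0.40374617 0.14989197 0.085     ] 0.12306973347042127
stay [array([ 0.60560258, -0.00095001,  0.075     ]), array([ 0.63025659, -0.13571708,  0.075     ])] 0.13700359445805887 0.1809371870210619
[array([ 50., 377.]), array([174., 242.]), array([259., 261.]), array([160., 411.]), array([220., 362.]), array([255., 307.]), array([191., 251.]), array([220., 213.])]
```

```bash
cat >> h.py <<'E'
PSI=.122; EX=np.array([np.cos(PSI),np.sin(PSI),0]); EY=np.array([-np.sin(PSI),np.cos(PSI),0])
HINGE=np.array([.6191,.1747,.085]); CH=np.array([.5298,.1637,.02])
def chest(x,y,z): return CH*[1,1,0]+x*EX+y*EY+[0,0,z]
def hand(t,drop=0): return HINGE-.2175*np.cos(t)*EX+np.array([0,0,.218*np.sin(t)-drop])
def to(*goals,az=None,frm=None):
    s=robot.sense(); p=s['tool_pos']; r=R.from_quat(s['tool_rot'])
    print('at',p.round(4),'az',round(float(np.arctan2(r.as_matrix()[1,0],r.as_matrix()[0,0])),3),'t',round(s['clock'],2),'w',round(s['width'],4))
    for g in goals: print(r.inv().apply(np.asarray(g)-p).round(4).tolist(), np.round(g,4))
    if az is not None:
        t=R.from_matrix(np.array([[np.cos(az),np.sin(az),0],[np.sin(az),-np.cos(az),0],[0,0,-1]]))
        print('turn',(r.inv()*t).as_rotvec().round(3))
def tri(a,b):
    P=[]
    for n in('top','side'):
        m=M[n]; A=np.diag([1,-1,-1])@R.from_quat(m['attitude']).inv().as_matrix()
        P.append(m['mtx']@np.c_[A,-A@m['xyz']])
    X=cv2.triangulatePoints(P[0],P[1],np.float64(a),np.float64(b))[:,0]; return X[:3]/X[3]
E
python3 - <<'E'
from h import *
im=cv2.imread('pics/side0.png')
print('stay tip',tri((304.3,140.9),(223,205)),'base',tri((233,153.5),(197,247)))
to([.42,-.30,.23],hand(0,-.10),az=1.693)
cv2.imwrite('pics/s1.png',cv2.resize(im[190:270,170:250],None,fx=6,fy=6))
E
```

```text
stay tip [ 0.62204528 -0.13853436  0.09675363] base [ 0.59822927 -0.00488583  0.08544512]
at [ 0.1491 -0.6318  0.23  ] az 0.232 t 0.1 w 0.0856
[0.3399, -0.2607, 0.0006] [ 0.42 -0.3   0.23]
[0.4266, -0.7007, 0.0466] [0.4032 0.1482 0.185 ]
turn [-0.002 -0.002 -1.461]
```

View pics/s1.png

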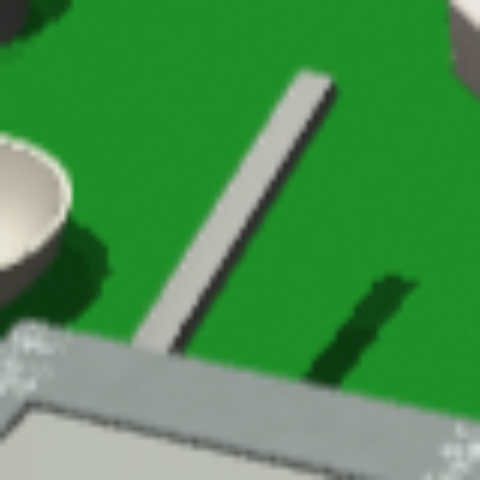

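The crop shows the stay tip at about side pixel (222.7,202), roughly 25 mm above level, so the stay angle is about 0.16. Now I'll go to the handle.

>>> {"op": "carry_out", "data": {"motion": [[[0.34, -0.26, 0, 0, 0, -0.7, 0.4], [0.34, -0.26, 0, 0, 0, -0.7, 0.4], [0.34, -0.26, 0, 0, 0, -0.8, 0.4], [0.34, -0.26, 0, 0, 0, -0.9, 0.4], [0.34, -0.26, 0, 0, 0, -1.0, 0.4], [0.35, -0.3, 0, 0, 0, -1.1, 0.4], [0.37, -0.36, 0, 0, 0, -1.2, 0.4], [0.38, -0.42, 0, 0, 0, -1.3, 0.4], [0.39, -0.48, 0, 0, 0, -1.4, 0.4], [0.4, -0.54, 0.01, 0, 0, -1.46, 0.4]]]}}

```text
clock: 1.35
tool_pos: [0.4141, -0.089, 0.2269]
tool_rot: [0.662, 0.749, 0.0, 0.0]
force: [1.2, -0.2, -0.4]
width: 0.0339
grip_force: 0.0
```

>>> {"op": "carry_out", "data": {"motion": [[[0.02, 0.06, 0.01, 0, 0, 0, 0.4], [0.04, 0.06, 0.02, 0, 0, 0, 0.4]]]}}

```text
clock: 1.6
tool_pos: [0.471, -0.0415, 0.2061]
tool_rot: [0.662, 0.75, 0.001, -0.0]
force: [-0.9, -0.1, 0.5]
width: 0.0339
grip_force: 0.0
```

```bash
python3 - <<'E'
from h import *
to(hand(0,-.06),hand(0,.019),az=1.693)
E
```

```text
at [ 0.471  -0.0415  0.2061] az 1.695 t 1.6 w 0.0339
[0.1966, -0.0438, 0.0615] [0.4032 0.1482 0.145 ]
[0.1964, -0.044, 0.1405] [0.4032 0.1482 0.066 ]
turn [ 0.002 -0.002  0.002]
```

>>> {"op": "carry_out", "data": {"motion": [[[0.06, -0.012, 0.02, 0, 0, 0, 0.4], [0.12, -0.025, 0.04, 0, 0, 0, 0.4], [0.17, -0.038, 0.05, 0, 0, 0, 0.4], [0.197, -0.044, 0.055, 0, 0, 0, 0.4], [0.197, -0.044, 0.07, 0, 0, 0, 0.4], [0.197, -0.044, 0.1, 0, 0, 0, 0.4], [0.197, -0.044, 0.125, 0, 0, 0, 0.4], [0.197, -0.044, 0.14, 0, 0, 0, 0.4], [0.197, -0.044, 0.14, 0, 0, 0, 0], [0.197, -0.044, 0.14, 0, 0, 0, 0]]]}}

```text
clock: 2.85
tool_pos: [0.403, 0.1453, 0.0674]
tool_rot: [0.664, 0.748, 0.001, 0.001]
force: [3.2, -0.9, -3.1]
width: 0.0098
grip_force: 58.3
```

>>> {"op": "carry_out", "data": {"motion": [[[0, 0, 0, 0, 0, 0, 0], [0, 0, 0, 0, 0, 0, 0]]]}}

```text
clock: 3.1
tool_pos: [0.403, 0.1453, 0.0676]
tool_rot: [0.663, 0.748, 0.001, 0.001]
force: [5.1, -2.5, -2.0]
width: 0.0103
grip_force: 58.4
```

```bash
python3 - <<'E'
from h import *
snap('top','t1.png')
to(*[hand(t,.019) for t in np.arange(0,1.75,.1)],az=1.693)
E
```

```text
at [0.403  0.1453 0.0676] az 1.691 t 3.15 w 0.0097
[0.0029, 0.0005, 0.0016] [0.4032 0.1482 0.066 ]
[0.0029, 0.0017, -0.0201] [0.4043 0.1484 0.0878]
[0.0028, 0.005, -0.0417] [0.4075 0.1488 0.1093]
[0.0028, 0.0104, -0.0628] [0.4129 0.1494 0.1304]
[0.0028, 0.018, -0.0832] [0.4203 0.1503 0.1509]
[0.0028, 0.0275, -0.1028] [0.4296 0.1515 0.1705]
[0.0028, 0.0389, -0.1213] [0.4409 0.1529 0.1891]
[0.0028, 0.0521, -0.1387] [0.454  0.1545 0.2064]
[0.0029, 0.067, -0.1545] [0.4687 0.1563 0.2224]
[0.0029, 0.0834, -0.1689] [0.4849 0.1582 0.2368]
[0.0029, 0.1011, -0.1815] [0.5025 0.1604 0.2494]
[0.0029, 0.12, -0.1923] [0.5212 0.1627 0.2603]
[0.003, 0.1399, -0.2011] [0.5409 0.1651 0.2692]
[0.003, 0.1605, -0.2079] [0.5614 0.1676 0.2761]
[0.003, 0.1818, -0.2126] [0.5824 0.1702 0.2808]
[0.0031, 0.2034, -0.2152] [0.6038 0.1728 0.2835]
[0.0031, 0.2251, -0.2155] [0.6254 0.1755 0.2839]
[0.0032, 0.2468, -0.2137] [0.6469 0.1781 0.2822]
turn [ 0.003  0.001 -0.002]
```

>>> {"op": "carry_out", "data": {"motion": [[[0, 0.001, -0.022, 0, 0, 0, 0], [0, 0.005, -0.043, 0, 0, 0, 0], [0, 0.01, -0.064, 0, 0, 0, 0], [0, 0.018, -0.085, 0, 0, 0, 0], [0, 0.027, -0.105, 0, 0, 0, 0], [0, 0.038, -0.123, 0, 0, 0, 0], [0, 0.051, -0.14, 0, 0, 0, 0], [0, 0.066, -0.156, 0, 0, 0, 0], [0, 0.083, -0.171, 0, 0, 0, 0], [0, 0.1, -0.183, 0, 0, 0, 0]]]}}

```text
clock: 4.4
tool_pos: [0.4998, 0.1574, 0.2479]
tool_rot: [0.663, 0.749, -0.001, -0.001]
force: [5.1, 0.9, -14.3]
width: 0.0093
grip_force: 58.1
```

```bash
python3 - <<'E'
from h import *
to(*[hand(t,.019) for t in np.arange(1,1.85,.1)],az=1.693)
E
```

```text
at [0.4998 0.1574 0.2479] az 1.692 t 4.4 w 0.0093
[0.0027, 0.003, -0.0016] [0.5025 0.1604 0.2494]
[0.0027, 0.0218, -0.0125] [0.5212 0.1627 0.2603]
[0.0027, 0.0416, -0.0214] [0.5409 0.1651 0.2692]
[0.0028, 0.0622, -0.0283] [0.5614 0.1676 0.2761]
[0.0028, 0.0834, -0.0331] [0.5824 0.1702 0.2808]
[0.0028, 0.105, -0.0358] [0.6038 0.1728 0.2835]
[0.0028, 0.1267, -0.0363] [0.6254 0.1755 0.2839]
[0.0029, 0.1484, -0.0346] [0.6469 0.1781 0.2822]
[0.0029, 0.1698, -0.0308] [0.6681 0.1807 0.2783]
turn [-0.002  0.    -0.001]
```

>>> {"op": "carry_out", "data": {"motion": [[[0, 0.02, -0.011, 0, 0, 0, 0], [0, 0.039, -0.02, 0, 0, 0, 0], [0, 0.06, -0.027, 0, 0, 0, 0], [0, 0.081, -0.032, 0, 0, 0, 0], [0, 0.103, -0.035, 0, 0, 0, 0], [0, 0.124, -0.036, 0, 0, 0, 0], [0, 0.146, -0.034, 0, 0, 0, 0], [0, 0.157, -0.033, 0, 0, 0, 0], [0, 0.157, -0.033, 0, 0, 0, 0], [0, 0.157, -0.033, 0, 0, 0, 0]]]}}

```text
clock: 5.65
tool_pos: [0.6563, 0.1769, 0.2839]
tool_rot: [0.663, 0.749, 0.0, 0.0]
force: [0.3, -3.5, 4.4]
width: 0.0094
grip_force: 60.9
```

>>> {"op": "carry_out", "data": {"motion": [[[0, 0, 0, 0, 0, 0, 0.35], [0, 0, 0, 0, 0, 0, 0.4], [0, 0, 0, 0, 0, 0, 0.4], [0, 0, 0, 0, 0, 0, 0.4], [0, 0, 0, 0, 0, 0, 0.4], [0, 0, -0.03, 0, 0, 0, 0.4], [0, 0, -0.06, 0, 0, 0, 0.4], [0, 0, -0.08, 0, 0, 0, 0.4]]]}}

```text
clock: 6.65
tool_pos: [0.6566, 0.1774, 0.3646]
tool_rot: [0.663, 0.749, 0.001, 0.0]
force: [0.4, -0.6, -0.3]
width: 0.0343
grip_force: 0.0
```

```bash
python3 - <<'E'
from h import *
im=snap('side','s2.png')
s=chest(.053,-.166,.07)
g=s-.1235*EY+[0,0,.02]
to(g+[0,0,.15],g-[0,0,.019],az=1.693)
E
```

```text
at [0.6575 0.1779 0.3676] az 1.692 t 6.7 w 0.0341
[-0.2883, -0.0759, 0.1268] [ 0.6176 -0.1172  0.24  ]
[-0.2885, -0.0769, 0.2958] [ 0.6176 -0.1172  0.071 ]
turn [ 0.006 -0.001 -0.001]
```

View pics/s2.png

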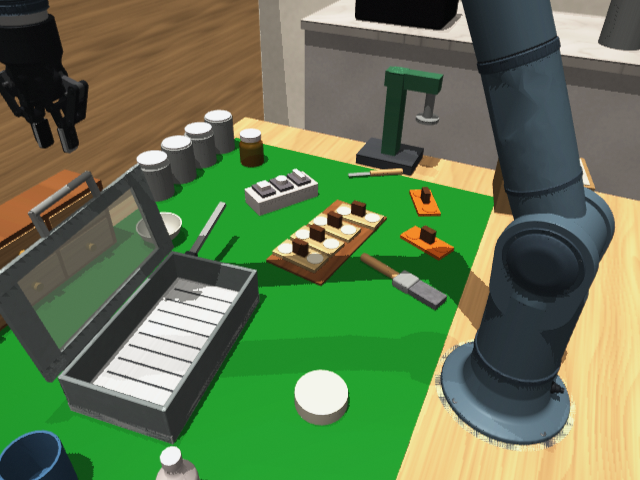

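The lid leans back at its stop, with the handle at about (65,200). The stay is at (190,250)-(223,204). Going to the stay.

>>> {"op": "carry_out", "data": {"motion": [[[-0.06, -0.015, 0, 0, 0, 0, 0.45], [-0.12, -0.03, 0, 0, 0, 0, 0.45], [-0.18, -0.045, 0.02, 0, 0, 0, 0.45], [-0.23, -0.06, 0.06, 0, 0, 0, 0.45], [-0.288, -0.076, 0.1, 0, 0, 0, 0.45], [-0.288, -0.076, 0.15, 0, 0, 0, 0.45], [-0.288, -0.076, 0.2, 0, 0, 0, 0.45], [-0.288, -0.076, 0.25, 0, 0, 0, 0.45], [-0.288, -0.076, 0.28, 0, 0, 0, 0.45], [-0.288, -0.076, 0.295, 0, 0, 0, 0.45]]]}}

```text
clock: 7.95
tool_pos: [0.6134, -0.1178, 0.0648]
tool_rot: [0.663, 0.749, -0.001, -0.002]
force: [-0.0, 0.7, 0.5]
width: 0.0383
grip_force: 0.0
```

>>> {"op": "carry_out", "data": {"motion": [[[0, 0, 0, 0, 0, 0, 0], [0, 0, 0, 0, 0, 0, 0], [0, 0, 0, 0, 0, 0, 0], [0, 0, 0, 0, 0, 0, 0]]]}}

```text
clock: 8.45
tool_pos: [0.618, -0.117, 0.0696]
tool_rot: [0.663, 0.749, 0.002, 0.002]
force: [5.2, 3.2, -1.5]
width: 0.0138
grip_force: 58.5
```

```bash
python3 - <<'E'
from h import *
s=chest(.053,-.166,.07)
to(*[s-.125*np.cos(a)*EY+[0,0,.125*np.sin(a)-.019] for a in np.arange(.15,1.8,.1)])
print(robot.sense()['force'],robot.sense()['grip_force'])
E
```

```text
at [ 0.618  -0.117   0.0696] az 1.693 t 8.45 w 0.0138
[-0.0002, -0.0004, -0.0001] [ 0.6176 -0.1173  0.0697]
[0.0022, -0.0004, -0.0124] [ 0.6173 -0.1148  0.0819]
[0.0059, -0.0003, -0.0243] [ 0.6169 -0.1112  0.0939]
[0.0108, -0.0002, -0.0358] [ 0.6163 -0.1063  0.1054]
[0.0168, -0.0002, -0.0468] [ 0.6156 -0.1004  0.1163]
[0.0238, -0.0001, -0.0571] [ 0.6147 -0.0934  0.1266]
[0.0319, -0.0001, -0.0666] [ 0.6137 -0.0854  0.1362]
[0.0409, -0.0, -0.0753] [ 0.6126 -0.0765  0.1449]
[0.0506, 0.0, -0.0831] [ 0.6115 -0.0668  0.1527]
[0.0612, 0.0, -0.0899] [ 0.6102 -0.0564  0.1594]
[0.0723, 0.0001, -0.0955] [ 0.6088 -0.0453  0.1651]
[0.0839, 0.0001, -0.1001] [ 0.6074 -0.0337  0.1696]
[0.096, 0.0001, -0.1034] [ 0.6059 -0.0218  0.173 ]
[0.1083, 0.0001, -0.1055] [ 0.6044 -0.0096  0.1751]
[0.1208, 0.0001, -0.1064] [0.6029 0.0028 0.176 ]
[0.1332, 0.0001, -0.1061] [0.6014 0.0152 0.1756]
[0.1456, 0.0001, -0.1044] [0.5999 0.0275 0.174 ]
[ 5.20916949  3.22340479 -1.51753994] 58.494476079940796
```

>>> {"op": "carry_out", "data": {"motion": [[[0.002, 0, -0.012, 0, 0, 0, 0], [0.006, 0, -0.024, 0, 0, 0, 0], [0.011, 0, -0.036, 0, 0, 0, 0], [0.017, 0, -0.047, 0, 0, 0, 0], [0.024, 0, -0.057, 0, 0, 0, 0], [0.032, 0, -0.067, 0, 0, 0, 0], [0.041, 0, -0.075, 0, 0, 0, 0], [0.051, 0, -0.083, 0, 0, 0, 0], [0.061, 0, -0.09, 0, 0, 0, 0], [0.072, 0, -0.096, 0, 0, 0, 0]]]}}

```text
clock: 9.7
tool_pos: [0.6094, -0.0487, 0.1646]
tool_rot: [0.664, 0.748, 0.001, 0.003]
force: [9.1, -0.5, -5.9]
width: 0.0136
grip_force: 43.3
```

>>> {"op": "carry_out", "data": {"motion": [[[0.012, 0, -0.004, 0, 0, 0, 0], [0.024, 0, -0.008, 0, 0, 0, 0], [0.036, 0, -0.01, 0, 0, 0, 0], [0.049, 0, -0.011, 0, 0, 0, 0], [0.061, 0, -0.01, 0, 0, 0, 0], [0.07, 0, -0.009, 0, 0, 0, 0], [0.073, 0, -0.009, 0, 0, 0, 0], [0.073, 0, -0.009, 0, 0, 0, 0]]]}}

```text
clock: 10.7
tool_pos: [0.6008, 0.0215, 0.176]
tool_rot: [0.664, 0.748, -0.001, 0.005]
force: [2.9, -3.8, 7.0]
width: 0.0132
grip_force: 60.6
```

```bash
python3 - <<'E'
from h import *
im=snap('side','s3.png'); snap('top','t3.png')
s=chest(.053,-.166,.07)
to(*[s-.125*np.cos(a)*EY+[0,0,.125*np.sin(a)-.019] for a in (1.6,1.72,)],az=1.693)
cv2.imwrite('pics/both3.png',cv2.resize(np.vstack([cv2.imread('pics/t3.png')[80:300,0:320],cv2.imread('pics/s3.png')[120:340,0:320]]),None,fx=1.3,fy=1.3))
E
```

```text
at [0.6008 0.0214 0.176 ] az 1.689 t 10.8 w 0.0134
[-0.0125, -0.0001, 0.0001] [0.6022 0.009  0.1759]
[0.0024, -0.0002, 0.0014] [0.6003 0.0238 0.1746]
turn [ 0.005  0.008 -0.004]
```

View pics/both3.png

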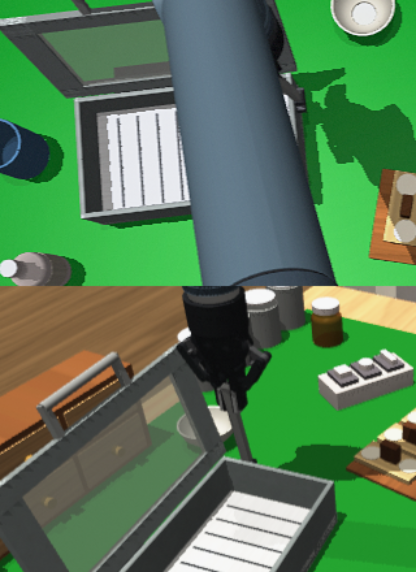

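The stay is upright in the grip at about 1.70. I'll nudge it to the stop, release, lift and move over the handle.

>>> {"op": "carry_out", "data": {"motion": [[[0.006, 0, 0.001, 0, 0, 0, 0], [0.01, 0, 0.002, 0, 0, 0, 0], [0.01, 0, 0.002, 0, 0, 0, 0], [0.006, 0, 0.001, 0, 0, 0, 0.35], [0.006, 0, 0.001, 0, 0, 0, 0.35], [0.006, 0, 0.001, 0, 0, 0, 0.35], [0.006, 0, -0.03, 0, 0, 0, 0.35], [0.006, 0, -0.08, 0, 0, 0, 0.35], [0.006, 0, -0.13, 0, 0, 0, 0.35], [0.006, 0, -0.18, 0, 0, 0, 0.4]]]}}

```text
clock: 12.05
tool_pos: [0.5965, 0.0332, 0.3536]
tool_rot: [0.662, 0.749, -0.0, -0.001]
force: [0.9, -1.1, 0.0]
width: 0.0342
grip_force: 0.0
```

```bash
python3 - <<'E'
from h import *
snap('side','s4.png')
to(hand(1.8,-.07),hand(1.8,.019),az=1.693)
cv2.imwrite('pics/s4c.png',cv2.resize(cv2.imread('pics/s4.png')[120:340,0:300],None,fx=1.6,fy=1.6))
E
```

```text
at [0.6002 0.0341 0.3621] az 1.694 t 12.1 w 0.034
[0.1371, 0.0854, -0.0043] [0.6681 0.1807 0.3673]
[0.1372, 0.0844, 0.0847] [0.6681 0.1807 0.2783]
turn [0.012 0.001 0.001]
```

View pics/s4c.png

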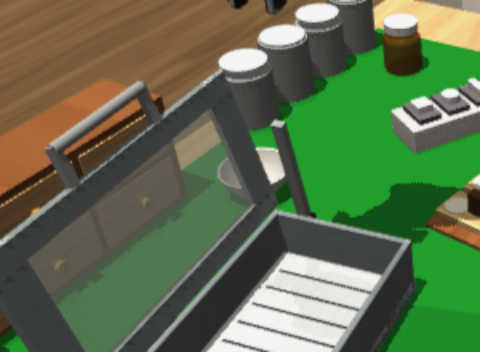

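The stay stands up with its tip at crop (280,125), leaning in slightly. Now I'll regrasp the handle.

>>> {"op": "carry_out", "data": {"motion": [[[0.05, 0.03, 0, 0, 0, 0, 0.5], [0.1, 0.06, 0, 0, 0, 0, 0.5], [0.137, 0.085, 0, 0, 0, 0, 0.5], [0.137, 0.085, 0, 0, 0, 0, 0.5], [0.137, 0.085, 0.03, 0, 0, 0, 0.5], [0.137, 0.085, 0.06, 0, 0, 0, 0.5], [0.137, 0.085, 0.085, 0, 0, 0, 0.5], [0.137, 0.085, 0.085, 0, 0, 0, 0.5], [0.137, 0.085, 0.085, 0, 0, 0, 0], [0.137, 0.085, 0.085, 0, 0, 0, 0]]]}}

```text
clock: 13.35
tool_pos: [0.6665, 0.1784, 0.2701]
tool_rot: [0.663, 0.748, 0.002, 0.001]
force: [0.8, 0.2, 2.2]
width: 0.01
grip_force: 58.4
```

>>> {"op": "carry_out", "data": {"motion": [[[0, 0, 0, 0, 0, 0, 0], [0, 0, 0, 0, 0, 0, 0], [0, 0, 0, 0, 0, 0, 0]]]}}

```text
clock: 13.72
tool_pos: [0.6667, 0.1784, 0.27]
tool_rot: [0.663, 0.748, 0.002, 0.001]
force: [1.1, -0.5, 6.4]
width: 0.0104
grip_force: 58.9
```

```bash
python3 - <<'E'
from h import *
to(*[hand(t,.019) for t in (1.8,1.7,1.6,1.5,1.45,1.4,1.36,1.33)],az=1.693)
E
```

```text
at [0.6667 0.1784 0.27  ] az 1.691 t 13.72 w 0.0104
[0.0021, 0.0018, -0.0083] [0.6681 0.1807 0.2783]
[0.0021, -0.0196, -0.0123] [0.6469 0.1781 0.2822]
[0.002, -0.0413, -0.0141] [0.6254 0.1755 0.2839]
[0.002, -0.063, -0.0137] [0.6038 0.1728 0.2835]
[0.002, -0.0738, -0.0127] [0.5931 0.1715 0.2824]
[0.002, -0.0846, -0.0112] [0.5824 0.1702 0.2808]
[0.002, -0.0931, -0.0096] [0.5739 0.1692 0.2792]
[0.002, -0.0995, -0.0082] [0.5676 0.1684 0.2777]
turn [ 0.004 -0.    -0.002]
```

>>> {"op": "carry_out", "data": {"motion": [[[0, -0.011, -0.002, 0, 0, 0, 0], [0, -0.021, -0.004, 0, 0, 0, 0], [0, -0.032, -0.005, 0, 0, 0, 0], [0, -0.043, -0.006, 0, 0, 0, 0], [0, -0.054, -0.006, 0, 0, 0, 0], [0, -0.065, -0.005, 0, 0, 0, 0], [0, -0.076, -0.004, 0, 0, 0, 0], [0, -0.086, -0.003, 0, 0, 0, 0], [0, -0.09, -0.002, 0, 0, 0, 0], [0, -0.09, -0.002, 0, 0, 0, 0]]]}}

```text
clock: 14.98
tool_pos: [0.5774, 0.1673, 0.2709]
tool_rot: [0.663, 0.748, 0.002, 0.002]
force: [3.9, -0.9, 6.2]
width: 0.0101
grip_force: 61.7
```

>>> {"op": "carry_out", "data": {"motion": [[[0, 0, 0, 0, 0, 0, 0.3], [0, 0, 0, 0, 0, 0, 0.4], [0, 0, 0, 0, 0, 0, 0.4], [0, 0, 0, 0, 0, 0, 0.4], [0, 0, -0.03, 0, 0, 0, 0.4], [0, 0, -0.07, 0, 0, 0, 0.4], [0, 0, -0.11, 0, 0, 0, 0.4]]]}}

```text
clock: 15.85
tool_pos: [0.5754, 0.1673, 0.3805]
tool_rot: [0.663, 0.749, -0.0, -0.0]
force: [0.4, -0.2, -0.1]
width: 0.0339
grip_force: 0.0
```

```bash
python3 - <<'E'
from h import *
snap('side','s5.png')
to([.44,.05,.36],[.447,-.153,.13])
cv2.imwrite('pics/s5c.png',cv2.resize(cv2.imread('pics/s5.png')[120:340,0:300],None,fx=1.6,fy=1.6))
print(proj('side',hand(1.36)),proj('side',hand(1.3)),proj('side',hand(1.42)))
E
```

```text
at [0.578  0.1688 0.3874] az 1.692 t 15.9 w 0.0338
[-0.1013, -0.1516, 0.0258] [0.44 0.05 0.36]
[-0.3041, -0.1713, 0.2553] [ 0.447 -0.153  0.13 ]
[118.6366103  199.43710228] [126.66762232 202.85832357] [110.65260758 196.46242679]
```

View pics/s5c.png

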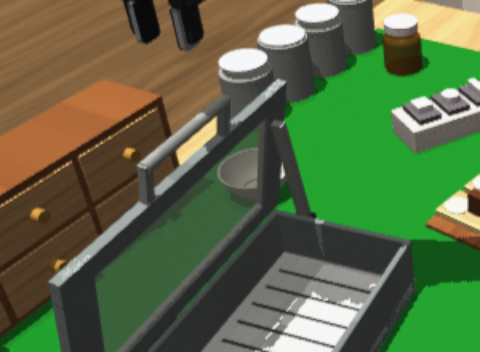

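The lid rests on the stay with its handle at crop (185,133), which matches about 1.36. Now I'll re-measure the carriers.

```bash
cat >> h.py <<'E'
def findc(im,roi=(195,310,270,450)):
    w,b=carriers(im); m=np.zeros(w.shape,bool); m[roi[0]:roi[1],roi[2]:roi[3]]=1
    D=[ray('top',c,.022) for c,a,_ in blobs(w&m,120,320)]; out=[]
    for i in range(len(D)):
        for j in range(i):
            d=D[i]-D[j]
            if abs(np.linalg.norm(d)-.0715)<.004:
                c=(D[i]+D[j])/2; B=[ray('top',q,.045) for q,a,_ in blobs(b&m,40,900)]
                bd=min([np.linalg.norm((q-c)[:2]) for q in B],default=9)
                d=d*np.sign(d[0]); out.append((c,np.arctan2(d[1],d[0]),bd))
    out=[o for o in out if o[2]<.012]
    for o in out: print('carrier',o[0].round(4),'az',round(o[1],3),'blk',round(o[2],4))
    return out
E
python3 - <<'E'
from h import *
o=findc(snap('top','t6.png'))
E
```

```text
carrier [ 0.447  -0.1529  0.022 ] az -0.051 blk 0.0083
carrier [ 0.4368 -0.2149  0.022 ] az -0.073 blk 0.009
carrier [ 0.4231 -0.2794  0.022 ] az -0.052 blk 0.0068
carrier [ 0.3914 -0.3455  0.022 ] az 0.03 blk 0.0025
```

>>> {"op": "carry_out", "data": {"motion": [[[-0.04, -0.02, 0, 0, 0, 0.15, 0.5], [-0.08, -0.05, 0, 0, 0, 0.33, 0.5], [-0.12, -0.08, 0, 0, 0, 0.5, 0.5], [-0.16, -0.11, 0, 0, 0, 0.68, 0.5], [-0.2, -0.14, 0.03, 0, 0, 0.86, 0.5], [-0.24, -0.15, 0.06, 0, 0, 1.04, 0.5], [-0.27, -0.16, 0.1, 0, 0, 1.22, 0.5], [-0.3, -0.17, 0.15, 0, 0, 1.4, 0.5], [-0.304, -0.171, 0.19, 0, 0, 1.57, 0.5], [-0.304, -0.171, 0.22, 0, 0, 1.745, 0.5]]]}}

```text
clock: 17.2
tool_pos: [0.4408, -0.1555, 0.1571]
tool_rot: [1.0, -0.03, -0.002, -0.001]
force: [0.3, -0.1, 0.5]
width: 0.0427
grip_force: 0.0
```

```bash
python3 - <<'E'
from h import *
to([.447,-.153,.10],[.447,-.153,.023],az=-.053)
E
```

```text
at [ 0.4408 -0.1555  0.1571] az -0.061 t 17.2 w 0.0427
[0.0062, -0.0028, 0.0571] [ 0.447 -0.153  0.1  ]
[0.0065, -0.0027, 0.1341] [ 0.447 -0.153  0.023]
turn [-0.001  0.003 -0.008]
```

>>> {"op": "carry_out", "data": {"motion": [[[0.006, -0.003, 0.04, 0, 0, 0, 0.5], [0.006, -0.003, 0.08, 0, 0, 0, 0.5], [0.006, -0.003, 0.11, 0, 0, 0, 0.5], [0.006, -0.003, 0.133, 0, 0, 0, 0.5], [0.006, -0.003, 0.133, 0, 0, 0, 0.5], [0.006, -0.003, 0.133, 0, 0, 0, 0], [0.006, -0.003, 0.133, 0, 0, 0, 0], [0.006, -0.003, 0.133, 0, 0, 0, 0]]]}}

```text
clock: 18.2
tool_pos: [0.4502, -0.1528, 0.0279]
tool_rot: [1.0, -0.027, 0.001, 0.0]
force: [-0.0, 0.5, 2.3]
width: 0.0148
grip_force: 60.4
```

>>> {"op": "carry_out", "data": {"motion": [[[0, 0, 0, 0, 0, 0, 0], [0, 0, -0.04, 0, 0, 0, 0], [0, 0, -0.09, 0, 0, 0, 0], [0, 0, -0.15, 0, 0, 0, 0]]]}}

```text
clock: 18.7
tool_pos: [0.4474, -0.152, 0.1771]
tool_rot: [1.0, -0.027, -0.002, -0.001]
force: [0.8, -1.1, -0.3]
width: 0.0148
grip_force: 59.9
```

```bash
python3 - <<'E'
from h import *
to(chest(-.005,.108,.17),chest(-.005,.108,.037),az=PSI)
E
```

```text
at [ 0.4474 -0.152   0.1771] az -0.053 t 18.7 w 0.0148
[0.0418, -0.4251, 0.0075] [0.5117 0.2703 0.17  ]
[0.0423, -0.4249, 0.1405] [0.5117 0.2703 0.037 ]
turn [-0.001  0.003 -0.175]
```

>>> {"op": "carry_out", "data": {"motion": [[[0.005, -0.05, -0.01, 0, 0, 0, 0], [0.01, -0.1, -0.01, 0, 0, -0.03, 0], [0.015, -0.16, -0.01, 0, 0, -0.06, 0], [0.02, -0.22, -0.01, 0, 0, -0.1, 0], [0.027, -0.28, -0.01, 0, 0, -0.13, 0], [0.033, -0.34, -0.01, 0, 0, -0.17, 0], [0.038, -0.39, 0, 0, 0, -0.175, 0], [0.042, -0.425, 0.02, 0, 0, -0.175, 0], [0.042, -0.425, 0.06, 0, 0, -0.175, 0], [0.042, -0.425, 0.08, 0, 0, -0.175, 0]]]}}

```text
clock: 19.95
tool_pos: [0.5116, 0.2688, 0.094]
tool_rot: [0.998, 0.061, -0.002, 0.001]
force: [0.1, 0.1, -0.3]
width: 0.0152
grip_force: 59.9
```

```bash
python3 - <<'E'
from h import *
to(chest(-.005,.108,.041),az=PSI)
s=robot.sense();print(s['force'],s['grip_force'])
im=snap('side','s7.png'); cv2.imwrite('pics/s7c.png',cv2.resize(im[200:480,0:320,::-1],None,fx=1.8,fy=1.8))
E
```

```text
at [0.5116 0.2688 0.094 ] az 0.123 t 19.95 w 0.0152
[0.0006, -0.0016, 0.053] [0.5117 0.2703 0.041 ]
turn [0.002 0.005 0.001]
[ 0.08403407  0.060401   -0.34810232] 59.92975652217865
```

View pics/s7c.png

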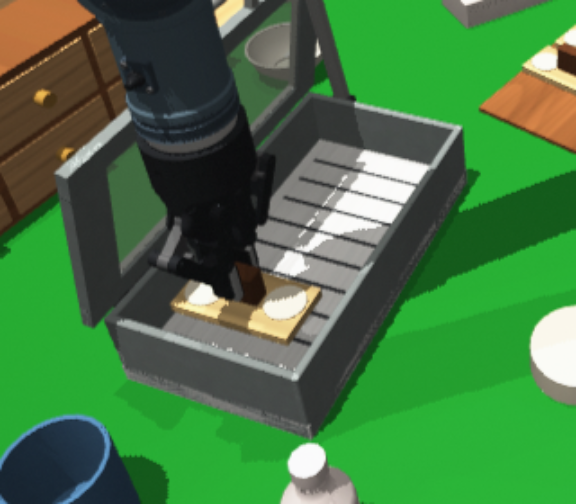

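The carrier is held level over the left end of the chest, clear of the walls. Lowering it now.

>>> {"op": "carry_out", "data": {"motion": [[[0.001, -0.002, 0.02, 0, 0, 0, 0], [0.001, -0.002, 0.04, 0, 0, 0, 0], [0.001, -0.002, 0.053, 0, 0, 0, 0], [0.001, -0.002, 0.053, 0, 0, 0, 0], [0.001, -0.002, 0.054, 0, 0, 0, 0.4], [0.001, -0.002, 0.054, 0, 0, 0, 0.4], [0.001, -0.002, 0.054, 0, 0, 0, 0.4], [0.001, -0.002, 0.02, 0, 0, 0, 0.4], [0.001, -0.002, -0.04, 0, 0, 0, 0.5], [0.001, -0.002, -0.08, 0, 0, 0, 0.5]]]}}

```text
clock: 21.25
tool_pos: [0.5151, 0.2728, 0.1799]
tool_rot: [0.998, 0.061, 0.002, -0.001]
force: [0.6, 0.2, 0.2]
width: 0.0421
grip_force: 0.0
```

```bash
python3 - <<'E'
from h import *
o=findc(snap('top','t8.png'))
to([.4368,-.2149,.17],[.4368,-.2149,.023],az=-.073)
E
```

```text
carrier [ 0.4368 -0.2149  0.022 ] az -0.072 blk 0.0086
carrier [ 0.3982 -0.293   0.022 ] az 0.028 blk 0.0051
carrier [ 0.3908 -0.3465  0.022 ] az 0.03 blk 0.004
at [0.5179 0.275  0.1855] az 0.122 t 21.3 w 0.0426
[-0.1405, 0.4764, 0.012] [ 0.4368 -0.2149  0.17  ]
[-0.1422, 0.4769, 0.159] [ 0.4368 -0.2149  0.023 ]
turn [-0.005 -0.011  0.195]
```

Carrier 2 was knocked aside to (0.398,-0.293). Next is carrier 1.

>>> {"op": "carry_out", "data": {"motion": [[[-0.01, 0.05, 0, 0, 0, 0.02, 0.5], [-0.03, 0.11, 0, 0, 0, 0.04, 0.5], [-0.05, 0.17, 0, 0, 0, 0.07, 0.5], [-0.07, 0.23, 0, 0, 0, 0.1, 0.5], [-0.09, 0.29, 0, 0, 0, 0.13, 0.5], [-0.11, 0.35, 0, 0, 0, 0.16, 0.5], [-0.125, 0.41, 0.02, 0, 0, 0.195, 0.5], [-0.14, 0.46, 0.05, 0, 0, 0.195, 0.5], [-0.141, 0.477, 0.07, 0, 0, 0.195, 0.5], [-0.141, 0.477, 0.08, 0, 0, 0.195, 0.5]]]}}

```text
clock: 22.55
tool_pos: [0.4312, -0.2203, 0.0957]
tool_rot: [0.999, -0.039, -0.001, -0.0]
force: [0.8, 1.0, 0.4]
width: 0.0423
grip_force: 0.0
```

```bash
python3 - <<'E'
from h import *
to([.4368,-.2149,.023],az=-.073)
E
```

```text
at [ 0.4312 -0.2203  0.0957] az -0.077 t 22.55 w 0.0423
[0.0053, -0.0058, 0.0727] [ 0.4368 -0.2149  0.023 ]
turn [-0.     0.001 -0.004]
```

>>> {"op": "carry_out", "data": {"motion": [[[0, 0, 0, 0, 0, 0, 0.5], [0, 0, 0, 0, 0, 0, 0.5]]]}}

```text
clock: 22.8
tool_pos: [0.4336, -0.217, 0.0977]
tool_rot: [0.999, -0.035, 0.001, 0.0]
force: [0.5, 0.3, 0.5]
width: 0.0427
grip_force: 0.0
```

```bash
python3 - <<'E'
from h import *
to([.4368,-.2149,.023],az=-.073)
E
```

```text
at [ 0.4336 -0.217   0.0977] az -0.07 t 22.8 w 0.0427
[0.0029, -0.0024, 0.0747] [ 0.4368 -0.2149  0.023 ]
turn [ 0.    -0.002  0.003]
```

>>> {"op": "carry_out", "data": {"motion": [[[0.003, -0.002, 0.03, 0, 0, 0, 0.5], [0.003, -0.002, 0.055, 0, 0, 0, 0.5], [0.003, -0.002, 0.075, 0, 0, 0, 0.5], [0.003, -0.002, 0.075, 0, 0, 0, 0.5], [0.003, -0.002, 0.075, 0, 0, 0, 0], [0.003, -0.002, 0.075, 0, 0, 0, 0], [0.003, -0.002, 0.075, 0, 0, 0, 0], [0.003, -0.002, 0.075, 0, 0, 0, 0]]]}}

```text
clock: 23.8
tool_pos: [0.4371, -0.2172, 0.0234]
tool_rot: [0.999, -0.036, 0.001, 0.001]
force: [-1.0, 1.8, 6.1]
width: 0.0149
grip_force: 59.6
```

>>> {"op": "carry_out", "data": {"motion": [[[0, 0, -0.04, 0, 0, 0, 0], [0, 0, -0.09, 0, 0, 0, 0], [0, 0, -0.15, 0, 0, 0, 0], [0, 0, -0.15, 0, 0, 0, 0], [0, 0, -0.15, 0, 0, 0, 0]]]}}

```text
clock: 24.42
tool_pos: [0.4347, -0.217, 0.1716]
tool_rot: [0.999, -0.037, -0.0, 0.0]
force: [-0.4, -0.4, -1.9]
width: 0.015
grip_force: 58.7
```

```bash
python3 - <<'E'
from h import *
to(chest(-.005,.044,.17),chest(-.005,.044,.037),az=PSI)
E
```

```text
at [ 0.4347 -0.217   0.1716] az -0.073 t 24.43 w 0.015
[0.0535, -0.4289, 0.0013] [0.5195 0.2068 0.17  ]
[0.0535, -0.429, 0.1343] [0.5195 0.2068 0.037 ]
turn [ 0.     0.001 -0.195]
```

>>> {"op": "carry_out", "data": {"motion": [[[0.005, -0.05, 0, 0, 0, -0.01, 0], [0.012, -0.11, 0, 0, 0, -0.04, 0], [0.02, -0.17, 0, 0, 0, -0.08, 0], [0.028, -0.23, 0, 0, 0, -0.12, 0], [0.036, -0.29, 0, 0, 0, -0.15, 0], [0.044, -0.35, 0, 0, 0, -0.18, 0], [0.05, -0.4, 0.01, 0, 0, -0.195, 0], [0.0535, -0.429, 0.04, 0, 0, -0.195, 0], [0.0535, -0.429, 0.06, 0, 0, -0.195, 0], [0.0535, -0.429, 0.06, 0, 0, -0.195, 0]]]}}

```text
clock: 25.68
tool_pos: [0.5171, 0.2044, 0.1079]
tool_rot: [0.998, 0.061, -0.004, 0.002]
force: [0.4, 0.0, -1.0]
width: 0.0154
grip_force: 58.8
```

>>> {"op": "carry_out", "data": {"motion": [[[0, 0, 0, 0, 0, 0, 0], [0, 0, 0, 0, 0, 0, 0]]]}}

```text
clock: 25.92
tool_pos: [0.5212, 0.2058, 0.1127]
tool_rot: [0.998, 0.06, 0.001, 0.0]
force: [-0.1, 0.1, -0.3]
width: 0.0156
grip_force: 58.8
```

```bash
python3 - <<'E'
from h import *
to(chest(-.005,.044,.036),az=PSI)
im=snap('side','s9.png'); cv2.imwrite('pics/s9c.png',cv2.resize(im[200:480,0:320,::-1],None,fx=1.8,fy=1.8))
E
```

```text
at [0.5212 0.2058 0.1127] az 0.12 t 25.93 w 0.0156
[-0.0017, -0.0011, 0.0767] [0.5195 0.2068 0.036 ]
turn [ 0.    -0.002 -0.002]
```

View pics/s9c.png

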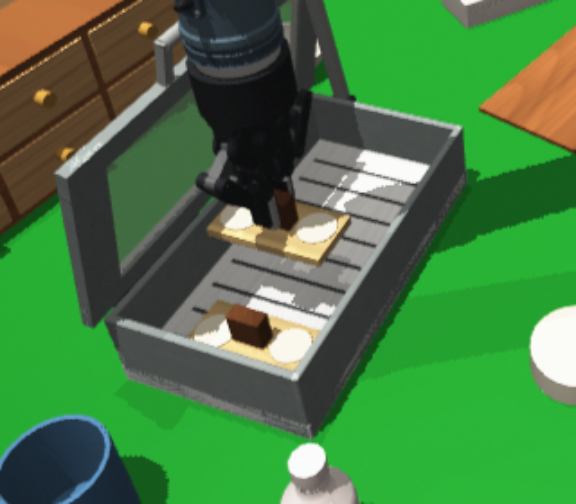

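Carrier 0 lies flat at the left end, and carrier 1 is held level above its slot.

>>> {"op": "carry_out", "data": {"motion": [[[0, -0.001, 0.03, 0, 0, 0, 0], [0, -0.001, 0.055, 0, 0, 0, 0], [0, -0.001, 0.077, 0, 0, 0, 0], [0, -0.001, 0.077, 0, 0, 0, 0], [0, -0.001, 0.077, 0, 0, 0, 0.4], [0, -0.001, 0.077, 0, 0, 0, 0.4], [0, -0.001, 0.077, 0, 0, 0, 0.4], [0, -0.001, 0.04, 0, 0, 0, 0.4], [0, -0.001, -0.02, 0, 0, 0, 0.5], [0, -0.001, -0.06, 0, 0, 0, 0.5]]]}}

```text
clock: 27.22
tool_pos: [0.5208, 0.2087, 0.1746]
tool_rot: [0.998, 0.061, 0.001, -0.0]
force: [1.5, 0.5, -0.4]
width: 0.0423
grip_force: 0.0
```

```bash
python3 - <<'E'
from h import *
o=findc(snap('top','t10.png'))
to([.3982,-.293,.10],az=.028)
E
```

```text
carrier [ 0.3982 -0.2932  0.022 ] az 0.025 blk 0.0075
carrier [ 0.3907 -0.3466  0.022 ] az 0.028 blk 0.0065
at [0.5239 0.2105 0.1799] az 0.122 t 27.27 w 0.0426
[-0.1871, 0.4846, 0.0767] [ 0.3982 -0.293   0.1   ]
turn [-0.003 -0.011  0.094]
```

>>> {"op": "carry_out", "data": {"motion": [[[-0.02, 0.05, 0, 0, 0, 0.01, 0.5], [-0.04, 0.11, 0, 0, 0, 0.03, 0.5], [-0.07, 0.17, 0, 0, 0, 0.04, 0.5], [-0.09, 0.23, 0, 0, 0, 0.05, 0.5], [-0.12, 0.29, 0, 0, 0, 0.07, 0.5], [-0.14, 0.35, 0, 0, 0, 0.09, 0.5], [-0.16, 0.41, 0.02, 0, 0, 0.094, 0.5], [-0.18, 0.46, 0.05, 0, 0, 0.094, 0.5], [-0.187, 0.485, 0.07, 0, 0, 0.094, 0.5], [-0.187, 0.485, 0.077, 0, 0, 0.094, 0.5]]]}}

```text
clock: 28.52
tool_pos: [0.3905, -0.2992, 0.0929]
tool_rot: [1.0, 0.01, -0.001, -0.0]
force: [0.2, 0.9, 0.8]
width: 0.0424
grip_force: 0.0
```

>>> {"op": "carry_out", "data": {"motion": [[[0, 0, 0, 0, 0, 0, 0.5], [0, 0, 0, 0, 0, 0, 0.5], [0, 0, 0, 0, 0, 0, 0.5]]]}}

```text
clock: 28.9
tool_pos: [0.3946, -0.2952, 0.0957]
tool_rot: [1.0, 0.015, 0.001, 0.001]
force: [-0.6, 0.1, 0.3]
width: 0.0429
grip_force: 0.0
```

```bash
python3 - <<'E'
from h import *
to([.3982,-.293,.0225],az=.028)
E
```

```text
at [ 0.3946 -0.2952  0.0957] az 0.031 t 28.9 w 0.0429
[0.0036, -0.0022, 0.0732] [ 0.3982 -0.293   0.0225]
turn [ 0.001 -0.001  0.003]
```

>>> {"op": "carry_out", "data": {"motion": [[[0.004, -0.002, 0.03, 0, 0, 0, 0.5], [0.004, -0.002, 0.055, 0, 0, 0, 0.5], [0.004, -0.002, 0.073, 0, 0, 0, 0.5], [0.004, -0.002, 0.073, 0, 0, 0, 0.5], [0.004, -0.002, 0.073, 0, 0, 0, 0], [0.004, -0.002, 0.073, 0, 0, 0, 0], [0.004, -0.002, 0.073, 0, 0, 0, 0], [0.004, -0.002, 0.073, 0, 0, 0, 0]]]}}

```text
clock: 29.9
tool_pos: [0.3984, -0.2947, 0.0229]
tool_rot: [1.0, 0.014, 0.001, 0.001]
force: [0.2, 0.2, 6.5]
width: 0.015
grip_force: 59.3
```

>>> {"op": "carry_out", "data": {"motion": [[[0, 0, -0.04, 0, 0, 0, 0], [0, 0, -0.09, 0, 0, 0, 0], [0, 0, -0.15, 0, 0, 0, 0], [0, 0, -0.15, 0, 0, 0, 0], [0, 0, -0.15, 0, 0, 0, 0]]]}}

```text
clock: 30.52
tool_pos: [0.3963, -0.2938, 0.1712]
tool_rot: [1.0, 0.014, -0.001, -0.0]
force: [-1.4, -0.1, -1.6]
width: 0.0151
grip_force: 58.8
```

```bash
python3 - <<'E'
from h import *
to(chest(-.005,-.02,.17),chest(-.005,-.02,.037),az=PSI)
E
```

```text
at [ 0.3963 -0.2938  0.1712] az 0.028 t 30.52 w 0.0151
[0.1429, -0.4333, 0.0011] [0.5273 0.1432 0.17  ]
[0.1431, -0.4333, 0.1341] [0.5273 0.1432 0.037 ]
turn [-0.     0.001 -0.094]
```

>>> {"op": "carry_out", "data": {"motion": [[[0.01, -0.05, 0, 0, 0, -0.01, 0], [0.03, -0.1, 0, 0, 0, -0.03, 0], [0.05, -0.16, 0, 0, 0, -0.05, 0], [0.07, -0.22, 0, 0, 0, -0.07, 0], [0.09, -0.28, 0, 0, 0, -0.094, 0], [0.115, -0.34, 0, 0, 0, -0.094, 0], [0.133, -0.39, 0.01, 0, 0, -0.094, 0], [0.143, -0.433, 0.04, 0, 0, -0.094, 0], [0.143, -0.433, 0.06, 0, 0, -0.094, 0], [0.143, -0.433, 0.06, 0, 0, -0.094, 0]]]}}

```text
clock: 31.78
tool_pos: [0.5245, 0.1412, 0.1077]
tool_rot: [0.998, 0.061, -0.005, 0.001]
force: [-0.4, -0.7, -0.7]
width: 0.015
grip_force: 58.9
```

>>> {"op": "carry_out", "data": {"motion": [[[0, 0, 0, 0, 0, 0, 0], [0, 0, 0, 0, 0, 0, 0]]]}}

```text
clock: 32.02
tool_pos: [0.529, 0.1413, 0.1125]
tool_rot: [0.998, 0.06, 0.001, 0.0]
force: [-0.2, 0.5, -0.5]
width: 0.0149
grip_force: 58.9
```

```bash
python3 - <<'E'
from h import *
to(chest(-.005,-.02,.0355),az=PSI)
E
```

```text
at [0.529  0.1413 0.1125] az 0.119 t 32.02 w 0.0149
[-0.0016, -0.0022, 0.077] [0.5273 0.1432 0.0355]
turn [ 0.001 -0.001 -0.003]
```

>>> {"op": "carry_out", "data": {"motion": [[[0, -0.001, 0.03, 0, 0, 0, 0], [0, -0.001, 0.055, 0, 0, 0, 0], [0, -0.001, 0.077, 0, 0, 0, 0], [0, -0.001, 0.077, 0, 0, 0, 0], [0, -0.001, 0.077, 0, 0, 0, 0.4], [0, -0.001, 0.077, 0, 0, 0, 0.4], [0, -0.001, 0.077, 0, 0, 0, 0.4], [0, -0.001, 0.04, 0, 0, 0, 0.4], [0, -0.001, -0.02, 0, 0, 0, 0.5], [0, -0.001, -0.06, 0, 0, 0, 0.5]]]}}

```text
clock: 33.28
tool_pos: [0.5289, 0.1444, 0.1745]
tool_rot: [0.998, 0.061, 0.001, -0.0]
force: [1.1, -0.9, 0.1]
width: 0.0428
grip_force: 0.0
```

```bash
python3 - <<'E'
from h import *
o=findc(snap('top','t11.png'))
c=o[0][0].copy(); c[2]=.10
to(c,az=o[0][1])
im=snap('side','s11.png'); cv2.imwrite('pics/s11c.png',cv2.resize(im[200:480,0:320,::-1],None,fx=1.8,fy=1.8))
E
```

```text
carrier [ 0.3951 -0.3576  0.022 ] az 0.266 blk 0.0067
at [0.5322 0.1458 0.1797] az 0.122 t 33.33 w 0.0426
[-0.1984, 0.4829, 0.0771] [ 0.3951 -0.3576  0.1   ]
turn [ 0.    -0.012 -0.144]
```

View pics/s11c.png

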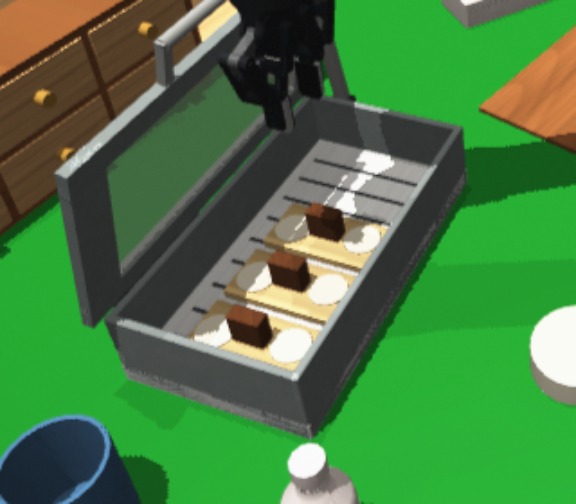

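Three carriers lie flat, side by side. The fourth has turned to azimuth 0.27 at (0.395,-0.358). Going there.

>>> {"op": "carry_out", "data": {"motion": [[[-0.02, 0.05, 0, 0, 0, -0.02, 0.5], [-0.04, 0.11, 0, 0, 0, -0.04, 0.5], [-0.07, 0.17, 0, 0, 0, -0.06, 0.5], [-0.09, 0.23, 0, 0, 0, -0.08, 0.5], [-0.12, 0.29, 0, 0, 0, -0.1, 0.5], [-0.145, 0.35, 0, 0, 0, -0.12, 0.5], [-0.17, 0.41, 0.02, 0, 0, -0.144, 0.5], [-0.19, 0.46, 0.05, 0, 0, -0.144, 0.5], [-0.196, 0.481, 0.07, 0, 0, -0.144, 0.5], [-0.196, 0.481, 0.07, 0, 0, -0.144, 0.5]]]}}

```text
clock: 34.62
tool_pos: [0.3875, -0.3597, 0.0982]
tool_rot: [0.992, 0.129, -0.002, -0.002]
force: [0.4, 1.2, 0.4]
width: 0.0425
grip_force: 0.0
```

>>> {"op": "carry_out", "data": {"motion": [[[0, 0, 0, 0, 0, 0, 0.5], [0, 0, 0, 0, 0, 0, 0.5], [0, 0, 0, 0, 0, 0, 0.5]]]}}

```text
clock: 35.0
tool_pos: [0.3931, -0.3565, 0.1026]
tool_rot: [0.991, 0.134, 0.0, 0.001]
force: [0.7, -0.0, -0.0]
width: 0.0429
grip_force: 0.0
```

```bash
python3 - <<'E'
from h import *
to([.3951,-.3576,.0225],az=.266)
im=snap('side','s12.png'); cv2.imwrite('pics/s12c.png',cv2.resize(im[120:300,230:470,::-1],None,fx=2.5,fy=2.5))
E
```

```text
at [ 0.3931 -0.3565  0.1026] az 0.269 t 35.0 w 0.0429
[0.0015, 0.0015, 0.0801] [ 0.3951 -0.3576  0.0225]
turn [ 0.001 -0.001  0.003]
```

View pics/s12c.png

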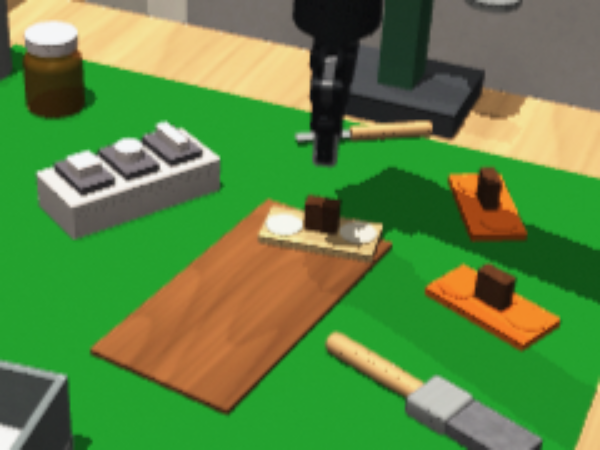

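The carrier lies flat on the board under the gripper, with its block at crop (322,213).

>>> {"op": "carry_out", "data": {"motion": [[[0.002, 0.001, 0.03, 0, 0, 0, 0.5], [0.002, 0.001, 0.06, 0, 0, 0, 0.5], [0.002, 0.001, 0.08, 0, 0, 0, 0.5], [0.002, 0.001, 0.08, 0, 0, 0, 0.5], [0.002, 0.001, 0.08, 0, 0, 0, 0], [0.002, 0.001, 0.08, 0, 0, 0, 0], [0.002, 0.001, 0.08, 0, 0, 0, 0], [0.002, 0.001, 0.08, 0, 0, 0, 0]]]}}

```text
clock: 36.05
tool_pos: [0.3954, -0.3588, 0.0231]
tool_rot: [0.991, 0.133, 0.001, 0.001]
force: [-0.2, -0.2, 6.6]
width: 0.015
grip_force: 60.0
```

>>> {"op": "carry_out", "data": {"motion": [[[0, 0, -0.04, 0, 0, 0, 0], [0, 0, -0.09, 0, 0, 0, 0], [0, 0, -0.15, 0, 0, 0, 0], [0, 0, -0.15, 0, 0, 0, 0], [0, 0, -0.15, 0, 0, 0, 0]]]}}

```text
clock: 36.67
tool_pos: [0.3932, -0.3576, 0.1712]
tool_rot: [0.991, 0.132, -0.001, -0.0]
force: [-0.1, -0.0, -2.0]
width: 0.0148
grip_force: 59.1
```

```bash
python3 - <<'E'
from h import *
to(chest(-.07,-.084,.17),chest(-.005,-.084,.17),az=PSI)
E
```

```text
at [ 0.3932 -0.3576  0.1712] az 0.266 t 36.67 w 0.0148
[0.1873, -0.3941, 0.0012] [0.4705 0.0718 0.17  ]
[0.2516, -0.3848, 0.0012] [0.5351 0.0797 0.17  ]
turn [-0.001  0.001  0.144]
```

>>> {"op": "carry_out", "data": {"motion": [[[0.02, -0.05, 0, 0, 0, 0.02, 0], [0.05, -0.1, 0, 0, 0, 0.04, 0], [0.07, -0.16, 0, 0, 0, 0.07, 0], [0.1, -0.22, 0, 0, 0, 0.1, 0], [0.13, -0.28, 0, 0, 0, 0.144, 0], [0.16, -0.34, 0, 0, 0, 0.144, 0], [0.187, -0.394, 0, 0, 0, 0.144, 0], [0.22, -0.389, 0.01, 0, 0, 0.144, 0], [0.251, -0.385, 0.04, 0, 0, 0.144, 0], [0.251, -0.385, 0.06, 0, 0, 0.144, 0]]]}}

```text
clock: 37.92
tool_pos: [0.5346, 0.0798, 0.1081]
tool_rot: [0.998, 0.061, -0.002, -0.001]
force: [-0.8, -0.4, -0.9]
width: 0.0146
grip_force: 59.1
```

>>> {"op": "carry_out", "data": {"motion": [[[0, 0, 0, 0, 0, 0, 0], [0, 0, 0, 0, 0, 0, 0]]]}}

```text
clock: 38.17
tool_pos: [0.534, 0.0792, 0.1115]
tool_rot: [0.998, 0.061, -0.001, 0.0]
force: [1.0, -0.5, -0.5]
width: 0.0148
grip_force: 59.0
```

```bash
python3 - <<'E'
from h import *
to(chest(-.005,-.084,.0355),az=PSI)
E
```

```text
at [0.534  0.0792 0.1115] az 0.122 t 38.17 w 0.0148
[0.0013, -0.0004, 0.076] [0.5351 0.0797 0.0355]
turn [ 0.     0.002 -0.   ]
```

>>> {"op": "carry_out", "data": {"motion": [[[0, 0, 0.03, 0, 0, 0, 0], [0, 0, 0.055, 0, 0, 0, 0], [0, 0, 0.076, 0, 0, 0, 0], [0, 0, 0.076, 0, 0, 0, 0], [0, 0, 0.076, 0, 0, 0, 0.35], [0, 0, 0.076, 0, 0, 0, 0.35], [0, 0, 0.076, 0, 0, 0, 0.35], [0, 0, 0.04, 0, 0, 0, 0.35], [0, 0, -0.02, 0, 0, 0, 0.35], [0, 0, -0.06, 0, 0, 0, 0.35]]]}}

```text
clock: 39.42
tool_pos: [0.5361, 0.08, 0.1745]
tool_rot: [0.998, 0.061, 0.001, -0.0]
force: [0.1, -0.6, 1.0]
width: 0.0295
grip_force: 0.0
```

```bash
python3 - <<'E'
from h import *
to([.5,-.10,.18],[.5968,-.3504,.12])
E
```

```text
at [0.5361 0.08   0.1745] az 0.122 t 39.42 w 0.0295
[-0.0577, 0.1743, -0.0057] [ 0.5  -0.1   0.18]
[0.0076, 0.4346, 0.0545] [ 0.5968 -0.3504  0.12  ]
```

>>> {"op": "carry_out", "data": {"motion": [[[-0.04, 0, -0.03, 0, 0, 0, 0.2], [-0.08, 0.03, -0.05, 0, 0, 0, 0], [-0.09, 0.09, -0.06, 0, 0, 0, 0], [-0.08, 0.15, -0.06, 0, 0, 0, 0], [-0.07, 0.21, -0.06, 0, 0, 0, 0], [-0.06, 0.27, -0.06, 0, 0, 0, 0], [-0.04, 0.33, -0.05, 0, 0, 0, 0], [-0.02, 0.39, -0.03, 0, 0, 0, 0], [0.007, 0.434, 0, 0, 0, 0, 0], [0.007, 0.434, 0.03, 0, 0, 0, 0]]]}}

```text
clock: 40.67
tool_pos: [0.5955, -0.3562, 0.1398]
tool_rot: [0.998, 0.058, 0.0, 0.001]
force: [-0.1, -0.5, -1.3]
width: -0.0002
grip_force: 0.0
```

>>> {"op": "carry_out", "data": {"motion": [[[0, 0, 0, 0, 0, 0, 0], [0, 0, 0, 0, 0, 0, 0]]]}}

```text
clock: 40.92
tool_pos: [0.5957, -0.3494, 0.1431]
tool_rot: [0.998, 0.062, 0.001, 0.0]
force: [-0.1, -0.3, 0.8]
width: -0.0004
grip_force: 0.0
```

```bash
python3 - <<'E'
from h import *
to([.5968,-.3504,.066],[.6231,-.3076,.066],[.5711,-.3929,.066])
a=snap('top','t13.png'); b=snap('side','s13.png')
cv2.imwrite('pics/b13.png',np.hstack([cv2.resize(a[60:300,20:300,::-1],(448,384)),cv2.resize(b[170:450,40:280,::-1],(330,384))]))
E
```

```text
at [ 0.5957 -0.3494  0.1431] az 0.123 t 40.92 w -0.0004
[0.0009, 0.0012, 0.0771] [ 0.5968 -0.3504  0.066 ]
[0.0323, -0.0381, 0.0772] [ 0.6231 -0.3076  0.066 ]
[-0.0298, 0.0402, 0.0771] [ 0.5711 -0.3929  0.066 ]
```

View pics/b13.png

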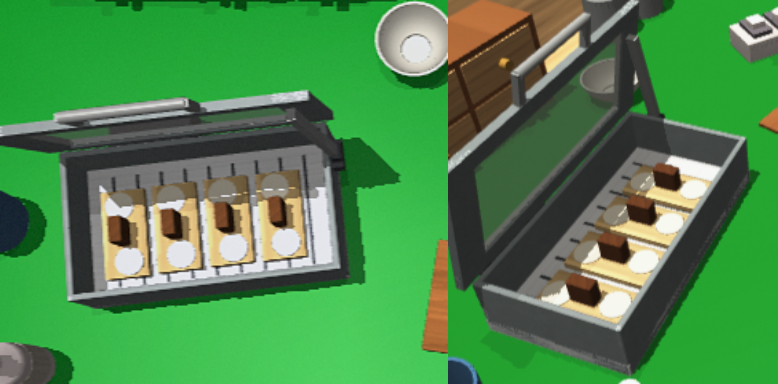

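All four carriers lie flat in a row and the lid rests on the stay. Pressing the round key.

>>> {"op": "carry_out", "data": {"motion": [[[0.001, 0.001, 0.04, 0, 0, 0, 0], [0.001, 0.001, 0.07, 0, 0, 0, 0], [0.001, 0.001, 0.08, 0, 0, 0, 0], [0.001, 0.001, 0.086, 0, 0, 0, 0], [0.001, 0.001, 0.088, 0, 0, 0, 0], [0.001, 0.001, 0.088, 0, 0, 0, 0], [0.001, 0.001, 0.088, 0, 0, 0, 0]]]}}

```text
clock: 41.9
tool_pos: [0.5969, -0.3514, 0.0562]
tool_rot: [0.998, 0.061, 0.001, 0.001]
force: [-3.4, 0.9, 6.1]
width: -0.0
grip_force: 3.1
```

>>> {"op": "carry_out", "data": {"motion": [[[0, 0, 0.002, 0, 0, 0, 0], [0, 0, 0.003, 0, 0, 0, 0], [0, 0, 0.003, 0, 0, 0, 0], [0, 0, 0.003, 0, 0, 0, 0]]]}}

```text
clock: 42.4
tool_pos: [0.597, -0.3515, 0.056]
tool_rot: [0.998, 0.061, 0.0, 0.001]
force: [-8.4, 3.7, 16.9]
width: 0.0004
grip_force: 8.3
```

>>> {"op": "carry_out", "data": {"motion": [[[0, 0, -0.03, 0, 0, 0, 0], [0, 0, -0.05, 0, 0, 0, 0], [0.015, -0.02, -0.05, 0, 0, 0, 0], [0.031, -0.039, -0.05, 0, 0, 0, 0], [0.031, -0.039, -0.05, 0, 0, 0, 0], [0.031, -0.039, -0.05, 0, 0, 0, 0]]]}}

```text
clock: 43.15
tool_pos: [0.6217, -0.3079, 0.0994]
tool_rot: [0.998, 0.062, -0.001, -0.0]
force: [0.8, 0.1, 0.5]
width: 0.0006
grip_force: 0.0
```

```bash
python3 - <<'E'
from h import *
to([.6231,-.3076,.053])
E
```

```text
at [ 0.6217 -0.3079  0.0994] az 0.124 t 43.15 w 0.0006
[0.0016, -0.0001, 0.0464] [ 0.6231 -0.3076  0.053 ]
```

>>> {"op": "carry_out", "data": {"motion": [[[0.001, 0, 0.02, 0, 0, 0, 0], [0.001, 0, 0.037, 0, 0, 0, 0], [0.001, 0, 0.043, 0, 0, 0, 0], [0.001, 0, 0.047, 0, 0, 0, 0], [0.001, 0, 0.048, 0, 0, 0, 0], [0.001, 0, 0.048, 0, 0, 0, 0], [0.001, 0, 0.048, 0, 0, 0, 0]]]}}

```text
clock: 44.02
tool_pos: [0.6212, -0.3097, 0.056]
tool_rot: [0.998, 0.06, -0.003, 0.001]
force: [-9.9, 1.6, 17.2]
width: -0.0002
grip_force: 8.5
```

>>> {"op": "carry_out", "data": {"motion": [[[0, 0, -0.03, 0, 0, 0, 0], [0, 0, -0.05, 0, 0, 0, 0], [-0.02, 0.026, -0.05, 0, 0, 0, 0], [-0.04, 0.052, -0.05, 0, 0, 0, 0], [-0.062, 0.078, -0.05, 0, 0, 0, 0], [-0.062, 0.078, -0.05, 0, 0, 0, 0], [-0.062, 0.078, -0.05, 0, 0, 0, 0]]]}}

```text
clock: 44.9
tool_pos: [0.5713, -0.3927, 0.1025]
tool_rot: [0.998, 0.061, 0.0, -0.001]
force: [0.3, -0.2, -0.6]
width: 0.0
grip_force: 0.0
```

```bash
python3 - <<'E'
from h import *
to([.5711,-.3929,.053])
E
```

```text
at [ 0.5713 -0.3927  0.1025] az 0.122 t 44.9 w 0.0
[-0.0003, 0.0003, 0.0495] [ 0.5711 -0.3929  0.053 ]
```

>>> {"op": "carry_out", "data": {"motion": [[[0, 0, 0.02, 0, 0, 0, 0], [0, 0, 0.038, 0, 0, 0, 0], [0, 0, 0.045, 0, 0, 0, 0], [0, 0, 0.049, 0, 0, 0, 0], [0, 0, 0.051, 0, 0, 0, 0], [0, 0, 0.051, 0, 0, 0, 0], [0, 0, 0.051, 0, 0, 0, 0]]]}}

```text
clock: 45.78
tool_pos: [0.5706, -0.3915, 0.0559]
tool_rot: [0.998, 0.061, -0.002, -0.001]
force: [-9.3, 4.8, 20.4]
width: 0.0001
grip_force: 10.3
```

>>> {"op": "carry_out", "data": {"motion": [[[0, 0, -0.03, 0, 0, 0, 0], [0, 0, -0.08, 0, 0, 0, 0], [0, 0, -0.13, 0, 0, 0, 0], [0, 0, -0.18, 0, 0, 0, 0], [0, 0, -0.18, 0, 0, 0, 0]]]}}

```text
clock: 46.4
tool_pos: [0.5745, -0.3946, 0.2378]
tool_rot: [0.998, 0.061, 0.004, 0.003]
force: [1.2, -0.4, -0.7]
width: -0.0001
grip_force: 0.0
```

```bash
python3 - <<'E'
from h import *
b=snap('side','s14.png')
print(np.abs(b[140:480,0:290].astype(int)-cv2.imread('pics/s13.png')[140:480,0:290,::-1]).mean())
E
```

```text
2.3135699797160245
```

View pics/s14.png

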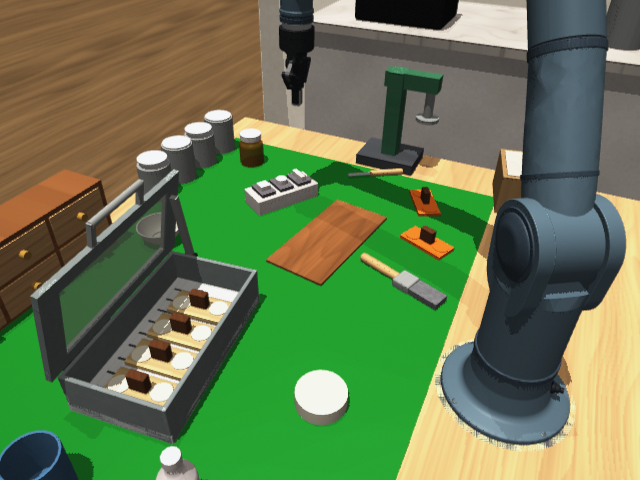

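The lid is propped on the stay, all four carriers are in the chest and the board is empty. The other things are undisturbed and the arm is clear.

```bash
python3 -c "
from bench import robot
print(robot.finish_job())"
```

```text
the job is handed in; nothing more can be done
None
```

I handed the job in at about 46 s: the lid rests on the raised stay, all four carriers lie flat side by side in the chest, and the round, square and bar keys were each pressed fully down in that order.

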